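# Clear the way and draw out the knock drawer

### The arm

A 6-joint arm with a two-finger parallel gripper is mounted at the origin on the work surface. World frame = base frame: x ahead of the robot, y to its left, z up, the work surface at z = 0. Lengths are in m, angles in rad, forces in N, time in s.
With the tool pointing down it reaches from about 0.3 to 0.775 m from the base axis. Payload 14.6 kg.
Tool frame: the origin (TCP) lies at the very end of the fingers, on their centre line; the grasp point (between the pads) lies 19 mm behind it; x points along the fingers, z is the direction in which the jaws open and shut, and the axes are right-handed (so a half turn about x gives the same grasp; the last joint's range is limited). The gripper opens to 85 mm and grips with 20 to 120 N. Pads are 22 mm wide; open, the fingers measure 114 mm over their backs; the gripper's body (76 mm by 85 mm) begins 54 mm behind the grasp point. The pads swing forward as they close: fully open they stand 13 mm farther back than shut.
Start: joints at [-1.257, 0.3, 1.521, -0, 1.321, -0.067], TCP at [0.204, -0.511, 0.231] pointing down, gripper open.
Joint ranges: [-3.03, 3.03], [-0.79, 2.21], [0.23, 2.52], [-1.04, 4.18], [0, 3.07], [-2.55, 2.55]. Speed limits (rad/s): [2.22, 2.22, 2.57, 3.14, 3.14, 3.14].

### API

Orientations are given as a rotation vector (axis times angle).
In Python, from plant import sensors, cams, workorder gives the robot as it stands.
- The arm moves only by the shell command python3 -m handwheel 'ROWS' [OPENING] [FORCE]. ROWS is JSON, a list of rows, each a list of 6 numbers: the shift along the world's x, y, z normalised to -1 to 1, where 1 is 0.08 m, then the turn, a rotation vector about the world's x, y, z normalised to -1 to 1, where 1 is pi rad. In form: [[x, y, z, rx, ry, rz], ...]. A call has 1 to 10 rows; each row shifts and turns the commanded pose from where the row before left it; what a row does not reach is not made up. A row lasts 1/12 s, in which the tool goes at most 41.7 mm and 7.16 degrees, less where a joint would pass 70% of its speed; a pose out of reach is approached as far as the arm can. A call with a number of a shift or a turn outside -1 to 1 is refused whole. A call with a gripper value outside its range is refused whole. OPENING is the opening, from 0 (shut) to 1 (fully open), set as the call begins (- or left out, the last holds). The fingers move at their own pace and stop on an object; FORCE is the grip in N (left out, the last holds). Time passes only in rows, so rows that do not move let the fingers close. It gives the time, the measured TCP pose, the force and the opening at its end, in the units of the state.
- sensors.state(): the state, without advancing time (a new reading comes with each control period).
- cams.snapshot(name): name is "scene" or "top" or "wrist"; returns a dict with "color" (480x640x3 uint8, red, green, blue), "fov_y" (degrees; the focal length in pixels is half the picture's height over the tangent of half this angle, whatever the lens; pixels are square), "cx", "cy" (the principal point, pixels), "k1" (the pictures are not rectified: a ray, as slopes to the right and down, at radius r is drawn at 1 + k1 r^2 times it, then the intrinsics apply), "camera_from_world" (4x4, takes a point from world to camera coordinates); the wrist camera has in their place "T_tool_cam" (4x4, takes a point from camera to tool coordinates, whose origin is the TCP and whose axes are the tool frame's). Camera axes: x right, y up, looking along -z (the intrinsics and any distortion apply to the point x, -y, -z); pixel columns grow to the right and rows downward; lengths in m; the calibration is good to about 2 mm. A picture is of the moment at which its call begins: read the wrist's pose just before it. There is no depth.
- workorder.hand_in(): hands the job in, once; it reports no verdict.
The state is a dict: "clock": time; "q": joint angles; "qvel": joint speeds; "effort": joint torques, N m; "eef_pos": TCP position; "eef_rot": TCP orientation; "ft_force": force on the tool from outside, world axes, zero at the start; "torque": the same for the moment, N m; "grip_width": opening from 0.0 (shut) to 1.0 (fully open).
Only numpy, scipy, OpenCV 4.12 (cv2) and the standard library are available. Lean on these libraries where they do the work, as an engineer would, in place of code of your own. Each camera call takes 0.05 s, during which the arm holds its last target.

### The job

The coffee shaker stands on the counter in the way of the low coffee-grounds drawer: push it aside along the counter to the left or right with the fingers, keeping it upright and without lifting it, until it is wholly out of the drawer's path. Then hook a fingertip behind the drawer's upstanding lip and draw the drawer all the way out to its stop, without the drawer or its housing touching the shaker. Leave the milk jug, the tamper and the cup where they are.

Things in the scene. Friction and masses are not known exactly. Their poses are not given: they have to be found in the camera images.
- knock_unit: The drawer's fixed housing: a low dark steel box, 170 mm wide (y), 240 mm deep (x), 90 mm high. Its origin lies on the counter at the middle of the housing's front edge; its x axis points into the housing, away from the opening (the drawer comes out along -x), y along the front, z up.
- drawer (a joint): How far the drawer is drawn out, m: 0 shut, 0.14 fully out at the stop. It starts up to 0.02 ajar, stays where it is left and slides with about 2.5 N of friction. Its black front panel, 150 mm wide, reaches from 12 to 82 mm above the counter. When shut, the outer face of its lip is 60 mm in front of the housing.
- lip (a point): Middle of the top edge of the inner face of the drawer's steel lip, 68 mm above the counter; moves with the drawer, axes as the housing's. The lip, 8 mm thick and 150 mm wide, stands up parallel to the black panel; between them is a gap 42 mm wide and 32 mm deep (floor 36 mm above the counter), open at the top and both ends; its middle is 21 mm from this point towards the housing.
- shaker: Steel coffee-bar shaker with black domed lid, an upright cylinder 65 mm in diameter, 70 mm high, about 0.3 kg, loose on the counter in front of the drawer. Origin at the centre of its underside; z is its axis.
- jug: Steel milk jug, 82 mm in diameter at the foot, 100 mm high, loose on the counter to the side of the work (handle towards its +y, reaching 72 mm from its centre). Origin at the centre of its underside. To be left alone.
- tamper: Dark wooden tamper, foot 58 mm in diameter, 86 mm high, loose on the counter to the side of the work. Origin at the centre of its underside. To be left alone.
- cup: White espresso cup, 64 mm in diameter, 55 mm high, loose on the counter to the side of the work. Origin at the centre of its underside. To be left alone.
Not all that is in view belongs to the job. What is shaped like the shaker but orange is not meant.

How it is judged:
By the outcome, as a careful person would: the job done as asked, in the order asked, and still so for the second after the job is handed in, with the robot touching nothing.
It also fails if it takes over 48 s, if anything falls off the work surface, if the arm or the gripper's body presses on something with over 40 N, if the wrist force passes 120 N, or if a joint passes its speed limit or range.

## Working session

There is one attempt and no reset: what is moved stays moved. The work goes in short steps, Python scripts to look and compute and a shell command to move; the robot and the scene stay as the last step left them, time stands still between calls to the robot, and variables do not carry over. Pictures are saved under pics/ and viewed, and the job is handed in when it is done.

```bash
ls; mkdir -p pics
cat > h.py <<'E'
import numpy as np, cv2
from plant import sensors, cams, workorder
from scipy.spatial.transform import Rotation as R
def snap(name, fn=None):
    st=sensors.state(); s=cams.snapshot(name)
    if fn: cv2.imwrite('pics/'+fn, s['color'][:,:,::-1])
    if 'camera_from_world' in s: T=np.linalg.inv(np.array(s['camera_from_world']))
    else:
        W=np.eye(4); W[:3,:3]=R.from_rotvec(st['eef_rot']).as_matrix(); W[:3,3]=st['eef_pos']
        T=W@np.array(s['T_tool_cam'])
    f=240/np.tan(np.radians(s['fov_y'])/2)
    return dict(img=s['color'],T=T,f=f,cx=s['cx'],cy=s['cy'],k1=s['k1'])
def ray(c,u,v):
    d=np.array([(u-c['cx'])/c['f'],(v-c['cy'])/c['f']]); p=d.copy()
    for _ in range(30): p=d/(1+c['k1']*(p@p))
    w=c['T'][:3,:3]@np.array([p[0],-p[1],-1.]); return c['T'][:3,3],w/np.linalg.norm(w)
def onz(c,u,v,z):
    o,d=ray(c,u,v); return o+d*(z-o[2])/d[2]
def proj(c,P):
    q=np.linalg.inv(c['T'])@np.append(P,1); p=np.array([q[0],-q[1]])/-q[2]
    p=p*(1+c['k1']*(p@p)); return p*c['f']+[c['cx'],c['cy']]
def tri(c1,p1,c2,p2):
    o1,d1=ray(c1,*p1);o2,d2=ray(c2,*p2)
    A=np.stack([d1,-d2],1); t=np.linalg.lstsq(A,o2-o1,rcond=None)[0]
    a=o1+t[0]*d1;b=o2+t[1]*d2; return (a+b)/2,np.linalg.norm(a-b)
E
python3 - <<'E'
from h import *
s=sensors.state(); print({k:np.round(v,3) for k,v in s.items()})
for n in ['scene','top','wrist']:
    c=snap(n,n+'0.png'); print(n,np.round(c['T'][:3,3],3),c['f'],c['cx'],c['cy'],c['k1'])
E
```

```text
pics
{'clock': np.float64(0.0), 'q': array([-1.257,  0.3  ,  1.522,  0.   ,  1.321, -0.067]), 'qvel': array([-0.001,  0.   ,  0.001, -0.001,  0.001,  0.   ]), 'effort': array([ 1.0000e-03, -5.4350e+01, -3.6179e+01,  0.0000e+00,  4.0000e-03,
       -0.0000e+00]), 'eef_pos': array([ 0.204, -0.51 ,  0.231]), 'eef_rot': array([ 0.925,  1.367, -0.924]), 'ft_force': array([ 0.399, -0.575,  0.141]), 'torque': array([ 0.045, -0.03 , -0.002]), 'grip_width': np.float64(1.003)}
scene [1.291 0.499 0.806] 534.031213997337 318.5445417816857 234.18473278717437 -0.06282076811645262
top [0.396 0.06  1.321] 525.5601829550043 315.1459990300058 234.6752693918059 0.049125514912819704
wrist [ 0.279 -0.479  0.373] 409.4780967069045 315.09947831757773 240.79996802790515 -0.042571941122442426
```

View pics/scene0.png

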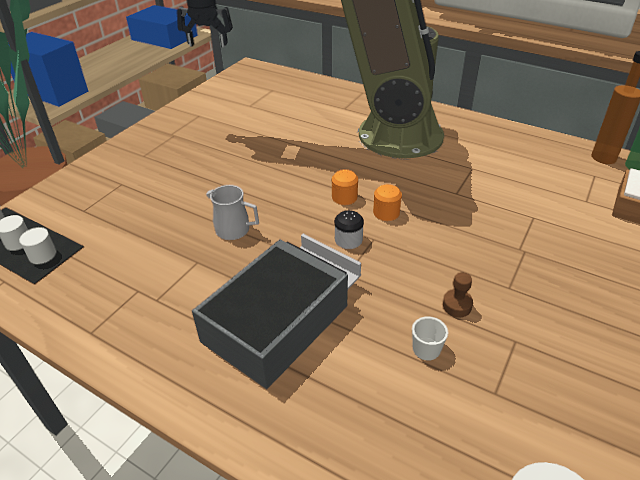

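View pics/top0.png

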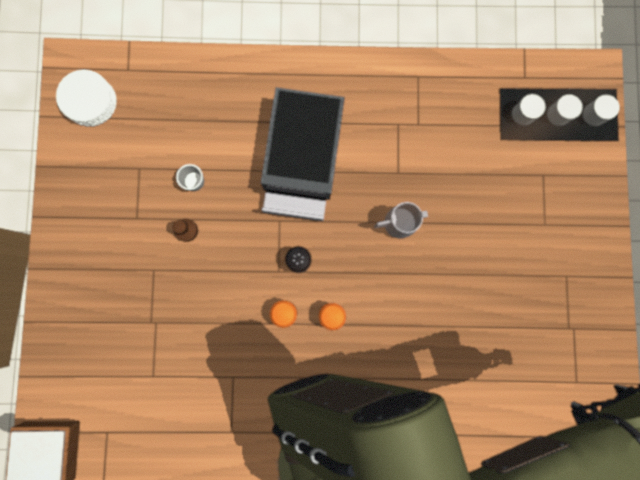

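View pics/wrist0.png

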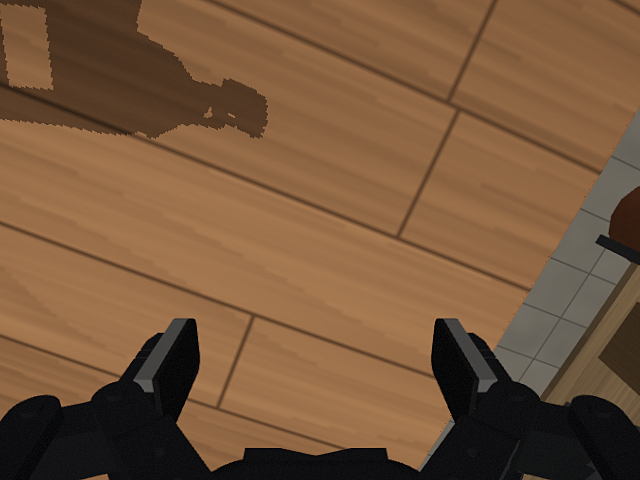

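The top view has +x up and +y to the left. The shaker is the black-lidded steel one at top (298,259) and scene (349,228). The orange look-alikes at top (284,314) and (332,317) aren't meant. Next I'll confirm this with a crop and measure.

Run:
```python
from h import *
t=snap('top');s=snap('scene')
a=cv2.resize(t['img'][80:340,150:440],None,fx=2,fy=2,interpolation=cv2.INTER_CUBIC)
cv2.imwrite('pics/top_crop.png',a[:,:,::-1])
b=cv2.resize(s['img'][165:395,185:485],None,fx=2.6,fy=2.6,interpolation=cv2.INTER_CUBIC)
cv2.imwrite('pics/scene_crop.png',b[:,:,::-1])
for n,c in(('top',t),('scene',s)):
    hsv=cv2.cvtColor(c['img'],cv2.COLOR_RGB2HSV)
    m=(hsv[:,:,2]<60).astype(np.uint8)
    k,l,st,ce=cv2.connectedComponentsWithStats(m)
    for i in range(1,k):
        if st[i,4]>60: print(n,'dark',st[i],ce[i].round(1))
    m=((hsv[:,:,0]<14)&(hsv[:,:,1]>220)&(hsv[:,:,2]>150)).astype(np.uint8)
    k,l,st,ce=cv2.connectedComponentsWithStats(m)
    for i in range(1,k):
        if st[i,4]>100: print(n,'orange',st[i],ce[i].round(1))
```

```text
top dark [501  89  78  39 897] [523.8 100.3]
top dark [ 267   91   73   92 5164] [303.  136.5]
top dark [580  90  36  17 190] [595.5  94.7]
top dark [ 544  115   74   25 1121] [585.2 130.8]
top dark [262 184  68  16 365] [295.1 192.5]
top dark [285 247  25  25 319] [296.3 259. ]
top dark [  269   374   172   106 10153] [335.3 420.5]
top dark [ 469  385  171   95 4121] [566.8 434.3]
scene dark [  0   0  16  52 440] [ 7.5 23.6]
scene dark [ 177    0  172   76 2548] [246.4  20.7]
scene dark [394   0  16  70  87] [402.1  36.8]
scene dark [414   0  12  30 190] [419.4  13.9]
scene dark [588   0  35   6  62] [605.7   2. ]
scene dark [355   9  17  64  67] [363.   40.4]
scene dark [ 422   33  206   77 2646] [507.7  63.5]
scene dark [633  51   7  13  66] [636.6  57.1]
scene dark [ 21  59  43 105 890] [ 40.8 111.2]
scene dark [ 374   79   50   45 1684] [398.3 101.1]
scene dark [625 112  15  38 154] [633.2 133.1]
scene dark [  0 119  12  34 121] [  3.9 136.6]
scene dark [   0  208   84   76 1846] [ 36.2 253.8]
scene dark [335 211  29  21 429] [349.1 221.7]
scene dark [ 198  247  138  105 7063] [267.1 297.6]
scene dark [ 193  275  155  114 4170] [278.  339.6]
scene dark [454 283  17  16  92] [460.2 292.6]
scene dark [   0  332   67  103 2219] [ 29.7 384.8]
```

View pics/top_crop.png

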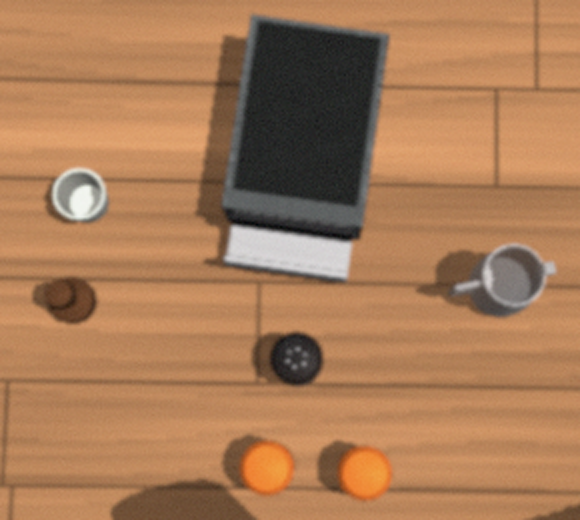

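View pics/scene_crop.png

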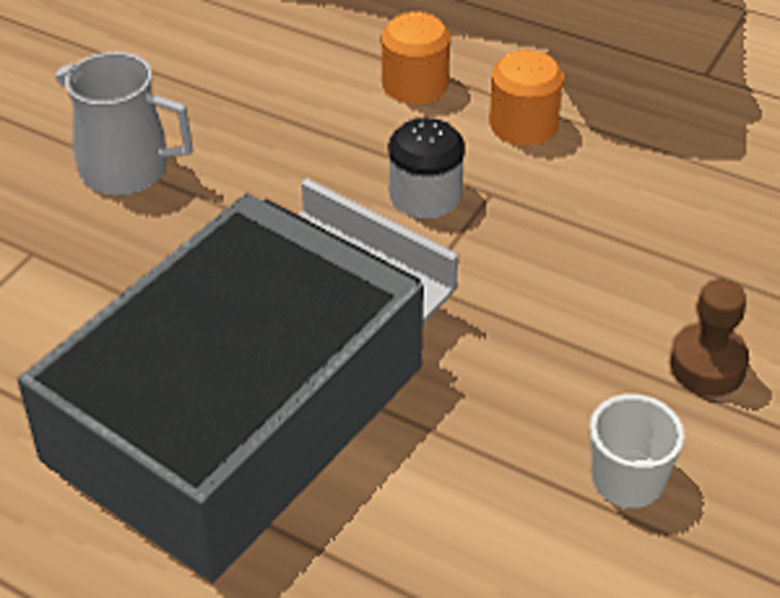

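Run:
```python
from h import *
t=snap('top');s=snap('scene')
T=lambda x,y:(x/2+150,y/2+80)
S=lambda x,y:(x/2.6+185,y/2.6+165)
prs=dict(hBL=(T(254,17),S(207,497)),hBR=(T(387,36),S(22,380)),hFR=(T(362,230),S(246,196)),hFL=(T(227,205),S(423,285)),
 lipL=(T(225,262),S(457,257)),lipR=(T(347,277),S(304,181)),shak=(T(297,358),S(427,131)))
for k,(a,b) in prs.items():
    p,e=tri(t,a,s,b); z={'h':.09,'l':.068,'s':.07}[k[0]]
    print(k,p.round(4),'gap',round(e,4),'top@z',onz(t,*a,z)[:2].round(3),'scene@z',onz(s,*b,z)[:2].round(3))
for n,a,z in (('tamperfoot',T(75,300),.02),('cup rim',T(80,195),.055),('jugrim',T(514,276),.1),('jughandle end',T(455,291),.06),('or1',T(267,466),.07),('or2',T(365,473),.07)):
    print(n,onz(t,*a,z)[:2].round(3))
```

```text
hBL [0.8911 0.1421 0.0856] gap 0.0064 top@z [0.891 0.139] scene@z [0.892 0.147]
hBR [ 0.8727 -0.0223  0.0837] gap 0.001 top@z [ 0.871 -0.022] scene@z [ 0.876 -0.017]
hFR [0.6341 0.0045 0.0792] gap 0.001 top@z [0.632 0.005] scene@z [0.644 0.011]
hFL [0.6586 0.1705 0.0844] gap 0.008 top@z [0.659 0.166] scene@z [0.662 0.177]
lipL [0.5953 0.1704 0.0588] gap 0.0014 top@z [0.594 0.169] scene@z [0.603 0.175]
lipR [0.5791 0.0221 0.0607] gap 0.001 top@z [0.578 0.022] scene@z [0.586 0.027]
shak [0.4792 0.0816 0.0663] gap 0.0026 top@z [0.48 0.08] scene@z [0.483 0.085]
tamperfoot [0.551 0.357]
cup rim [0.676 0.348]
jugrim [ 0.578 -0.173]
jughandle end [ 0.564 -0.109]
or1 [0.352 0.113]
or2 [ 0.345 -0.002]
```

Run:
```python
from h import *
st=sensors.state(); M=R.from_rotvec(st['eef_rot']).as_matrix(); print(M.round(3)); 
z=M[:,2]; print('jaw yaw deg',np.degrees(np.arctan2(z[1],z[0])), 'q6',st['q'][5],st['q'][0])
print(st['eef_pos'])
```

```text
[[-0.     0.928  0.372]
 [ 0.     0.372 -0.928]
 [-1.     0.    -0.   ]]
jaw yaw deg -68.18189460919787 q6 -0.06658194751752008 -1.256581152910662
[ 0.2044037  -0.51055255  0.2311484 ]
```

```bash
python3 -m handwheel '[[0.16,0.34,0.044,0,0,0.0171],[0.16,0.34,0.044,0,0,0.0171],[0.16,0.34,0.044,0,0,0.0171],[0.16,0.34,0.044,0,0,0.0171],[0.16,0.34,0.044,0,0,0.0171],[0.16,0.34,0.044,0,0,0.0171],[0.16,0.34,0.044,0,0,0.0171],[0.16,0.34,0.044,0,0,0.0171],[0.16,0.34,0.044,0,0,0.0171],[0.16,0.34,0.044,0,0,0.0171]]' && python3 -m handwheel '[[0.16,0.34,0.044,0,0,0.0171],[0.16,0.34,0.044,0,0,0.0171],[0.16,0.34,0.044,0,0,0.0171],[0.16,0.34,0.044,0,0,0.0171],[0.16,0.34,0.044,0,0,0.0171],[0.16,0.34,0.044,0,0,0.0171],[0.16,0.34,0.044,0,0,0.0171],[0.16,0.34,0.044,0,0,0.0171],[0.16,0.34,0.044,0,0,0.0171],[0.16,0.34,0.044,0,0,0.0171]]' && python3 -m handwheel '[[0,0,0,0,0,0],[0,0,0,0,0,0]]'
python3 - <<'E'
from h import *
st=sensors.state(); M=R.from_rotvec(st['eef_rot']).as_matrix(); print(M.round(3)); print(st['q'])
c=snap('wrist','wrist1.png')
E
```

```text
clock: 1.18
eef_pos: [0.3327, -0.2372, 0.2668]
eef_rot: [0.509, 1.51, -0.509]
ft_force: [-0.8, 0.1, -0.2]
grip_width: 0.997
clock: 2.02
eef_pos: [0.4608, 0.035, 0.302]
eef_rot: [0.089, 1.569, -0.089]
ft_force: [0.4, -0.7, 0.5]
grip_width: 0.998
clock: 2.18
eef_pos: [0.4606, 0.0343, 0.3015]
eef_rot: [0.089, 1.569, -0.089]
ft_force: [0.8, -0.7, -0.6]
grip_width: 0.995
[[-0.     0.113  0.994]
 [-0.     0.994 -0.113]
 [-1.    -0.    -0.   ]]
[-4.85458700e-03  5.19942311e-02  1.64872800e+00 -6.52885041e-05
  1.44125398e+00  1.08595527e-01]
```

View pics/wrist1.png

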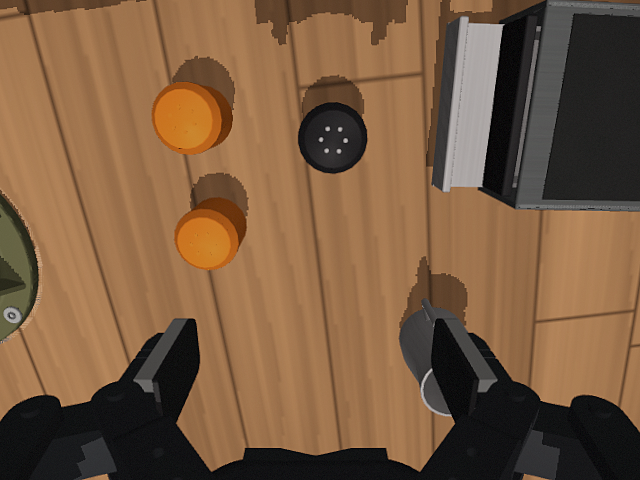

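Run:
```python
from h import *
c=snap('wrist')
b=cv2.resize(c['img'][0:220,420:640],None,fx=2.7,fy=2.7,interpolation=cv2.INTER_CUBIC)
cv2.imwrite('pics/lipcrop.png',b[:,:,::-1])
p,r=cv2.minEnclosingCircle(np.argwhere((c['img'][95:180,290:375].max(2)<75))[:,::-1].astype(np.float32)); print(p,r)
for z in(.045,.055,.07): print(onz(c,333,138,z)[:2].round(4))
```

```text
(40.23720932006836, 39.29957962036133) 37.913272857666016
[0.4823 0.084 ]
[0.482  0.0848]
[0.4815 0.086 ]
```

View pics/lipcrop.png

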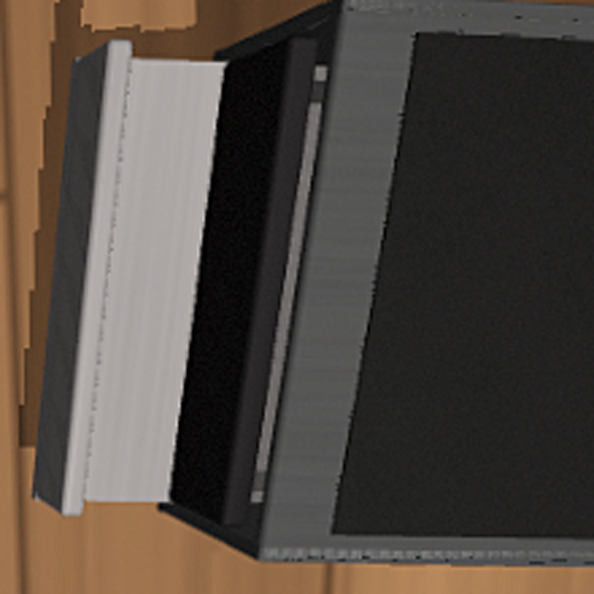

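Run:
```python
from h import *
c=snap('wrist');s=snap('scene')
P=lambda x,y:(420+x/2.7,y/2.7)
for n,a,z in (('outL',P(110,42),.068),('inL',P(131,42),.068),('outR',P(64,513),.068),('inR',P(82,513),.068),('hFR',P(262,560),.09),('panelR',P(225,524),.082),('panelL',P(295,40),.082),('floorback R',P(172,500),.036),('floorbackL',P(225,63),.036)):
    print(n,onz(c,*a,z).round(4))
for n,a,b in (('lipoutL',P(110,42),(457/2.6+185,257/2.6+165)),('lipoutR',P(64,513),(304/2.6+185,181/2.6+165)),('hFR',P(262,560),(246/2.6+185,196/2.6+165))):
    print(n,tri(c,a,s,b))
d=onz(c,*P(131,42),.068)-onz(c,*P(82,513),.068); print(np.degrees(np.arctan2(d[1],d[0]))-90, np.linalg.norm(d))
```

```text
outL [0.5975 0.1726 0.068 ]
inL [0.604  0.1719 0.068 ]
outR [0.5793 0.0265 0.068 ]
inR [0.5855 0.0258 0.068 ]
hFR [0.6384 0.0084 0.09  ]
panelR [0.6292 0.0199 0.082 ]
panelL [0.6482 0.1656 0.082 ]
floorback R [0.6293 0.0194 0.036 ]
floorbackL [0.6471 0.1672 0.036 ]
lipoutL (array([0.59909721, 0.17318312, 0.06336181]), np.float64(0.00028587055294551953))
lipoutR (array([0.58098994, 0.02469225, 0.06289608]), np.float64(0.0012828181819561503))
hFR (array([0.64016505, 0.0077511 , 0.0857343 ]), np.float64(0.0012591697823875604))
-7.20240653563836 0.14729449729039823
```

```bash
python3 -m handwheel '[[0.071,0.282,0,0,0,-0.0008],[0.071,0.282,0,0,0,-0.0008],[0.071,0.282,0,0,0,-0.0008],[0.071,0.282,0,0,0,-0.0008],[0.071,0.282,0,0,0,0],[0,0,-0.4,0,0,0],[0,0,-0.4,0,0,0],[0,0,-0.4,0,0,0],[0,0,-0.4,0,0,0],[0,0,-0.4,0,0,0]]' 0.5 && python3 -m handwheel '[[0,0,0,0,0,0],[0,0,0,0,0,0]]'
python3 - <<'E'
from h import *
c=snap('wrist','wrist2.png')
E
```

```text
clock: 3.22
eef_pos: [0.4886, 0.1453, 0.1405]
eef_rot: [0.1, 1.568, -0.1]
ft_force: [0.3, -0.5, -0.4]
grip_width: 0.499
clock: 3.38
eef_pos: [0.4886, 0.1455, 0.1416]
eef_rot: [0.099, 1.571, -0.1]
ft_force: [0.2, -0.9, 2.2]
grip_width: 0.5
```

View pics/wrist2.png

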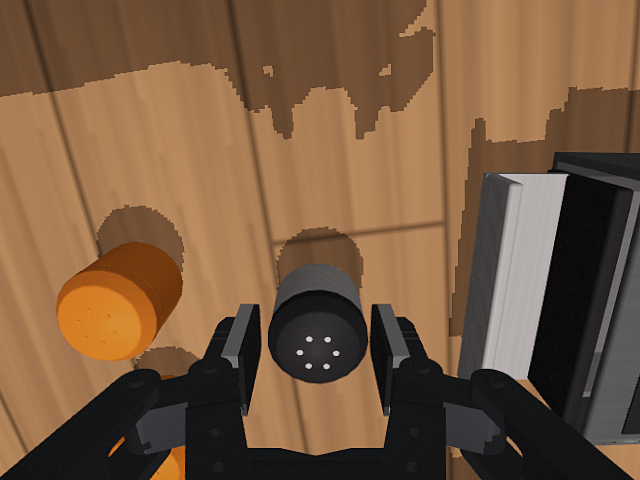

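The shaker is centred between the fork fingers with its lid at (319,338), and the orange one is well to the left. I'm going straight down beside it.

```bash
python3 -m handwheel '[[0,0,-0.35,0,0,0],[0,0,-0.35,0,0,0],[0,0,-0.35,0,0,0],[0,0,-0.3,0,0,0],[0,0,-0.2,0,0,0],[0,0,0,0,0,0],[0,0,0,0,0,0]]'
python3 - <<'E'
from h import *
c=snap('wrist','wrist3.png');c=snap('scene','scene3.png')
E
```

```text
clock: 4.02
eef_pos: [0.4899, 0.1462, 0.0194]
eef_rot: [0.099, 1.567, -0.099]
ft_force: [0.5, 0.5, 0.3]
grip_width: 0.497
```

View pics/wrist3.png

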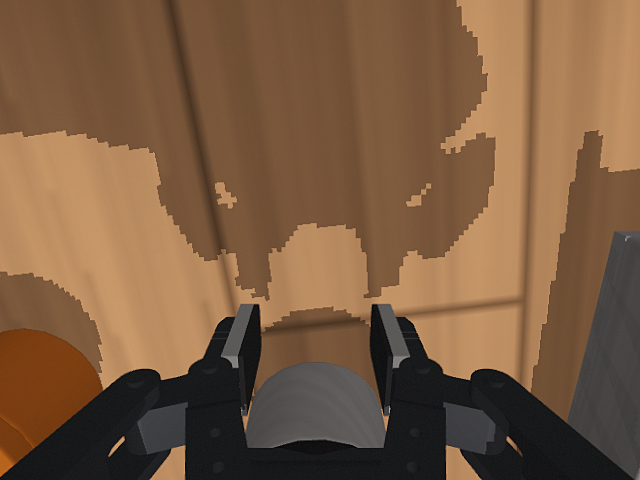

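View pics/scene3.png

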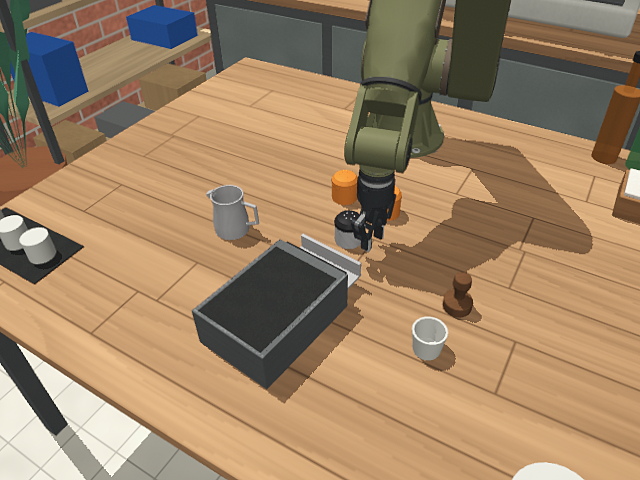

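```bash
python3 -m handwheel '[[-0.01,-0.08,0,0,0,0],[-0.01,-0.08,0,0,0,0],[-0.01,-0.06,0,0,0,0],[-0.005,-0.05,0,0,0,0],[-0.01,-0.06,0,0,0,0],[-0.01,-0.08,0,0,0,0],[-0.01,-0.08,0,0,0,0],[-0.01,-0.08,0,0,0,0],[-0.01,-0.08,0,0,0,0],[-0.01,-0.08,0,0,0,0]]'
python3 - <<'E'
from h import *
c=snap('wrist','wrist4.png');c=snap('scene','scene4.png')
E
```

```text
clock: 4.95
eef_pos: [0.4812, 0.0872, 0.0178]
eef_rot: [0.099, 1.568, -0.099]
ft_force: [0.3, 2.5, 2.0]
grip_width: 0.503
```

View pics/scene4.png

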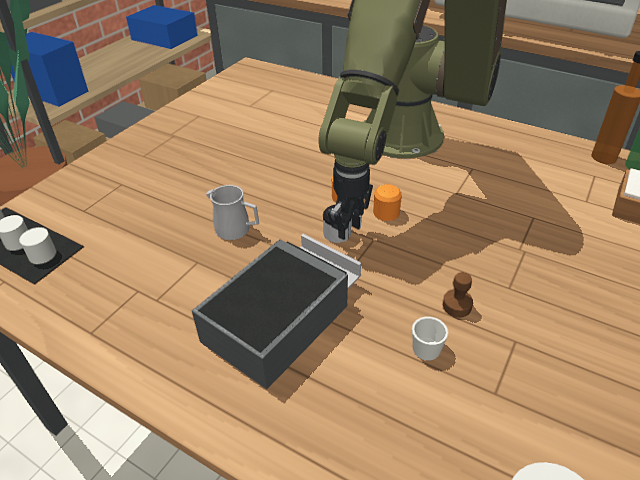

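View pics/wrist4.png

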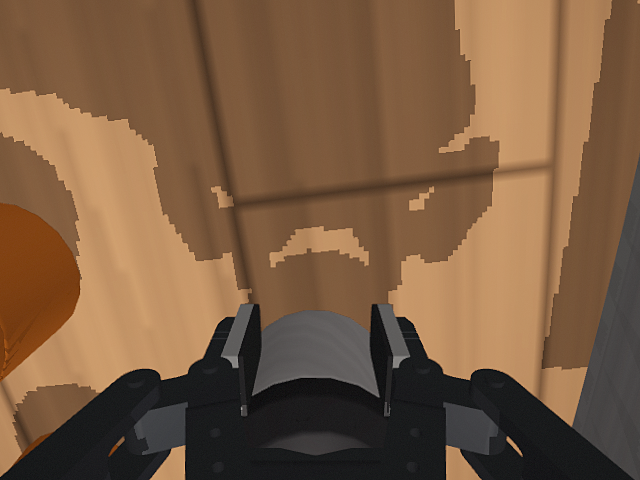

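Contact is made: the shaker sits centred in the fork and upright at wrist (315,345). Pushing on.

```bash
python3 -m handwheel '[[-0.01,-0.08,0,0,0,0],[-0.01,-0.08,0,0,0,0],[-0.01,-0.08,0,0,0,0],[-0.01,-0.08,0,0,0,0],[-0.01,-0.08,0,0,0,0],[-0.01,-0.08,0,0,0,0],[-0.01,-0.08,0,0,0,0],[-0.01,-0.08,0,0,0,0],[-0.01,-0.08,0,0,0,0],[-0.01,-0.08,0,0,0,0]]' && python3 -m handwheel '[[-0.01,-0.08,0,0,0,0],[-0.01,-0.07,0,0,0,0],[-0.005,-0.05,0,0,0,0],[-0.002,-0.03,0,0,0,0],[-0.001,-0.01,0,0,0,0],[0,0,0,0,0,0],[0,0,0,0,0,0]]'
python3 - <<'E'
from h import *
c=snap('wrist','wrist5.png');c=snap('scene','scene5.png')
E
```

```text
clock: 5.88
eef_pos: [0.4731, 0.0232, 0.0177]
eef_rot: [0.099, 1.569, -0.099]
ft_force: [0.2, 1.1, 0.5]
grip_width: 0.501
clock: 6.47
eef_pos: [0.471, 0.0046, 0.0177]
eef_rot: [0.099, 1.569, -0.099]
ft_force: [-0.6, -0.2, 0.2]
grip_width: 0.497
```

View pics/scene5.png

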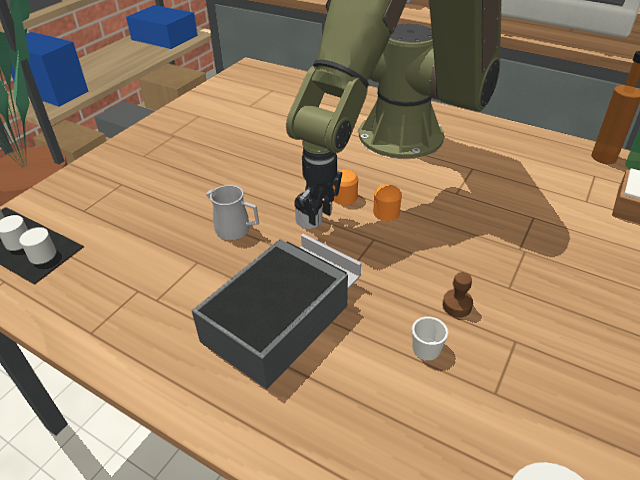

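View pics/wrist5.png

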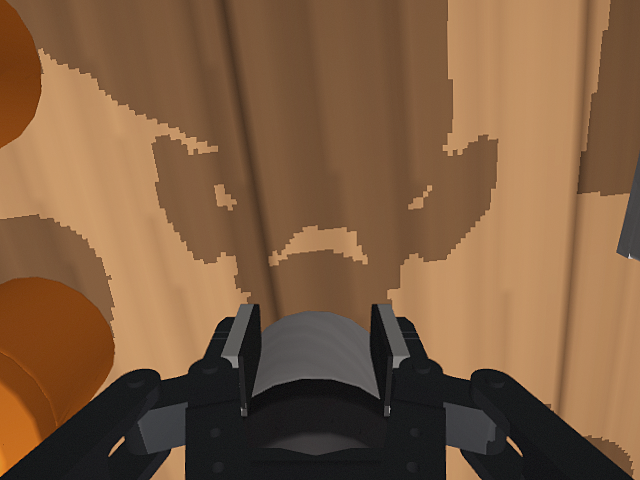

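```bash
python3 -m handwheel '[[0.012,0.094,0,0,0,0],[0.012,0.094,0,0,0,0],[0.012,0.094,0,0,0,0],[0.012,0.094,0,0,0,0],[0,0,0.4,0,0,0],[0,0,0.4,0,0,0],[0,0,0.4,0,0,0],[0,0,0.4,0,0,0],[0,0,0.35,0,0,0],[0,0,0,0,0,0]]' && python3 -m handwheel '[[0.12,0.056,0,0,0,0.036],[0.12,0.056,0,0,0,0.036],[0.12,0.056,0,0,0,0.036],[0.12,0.056,0,0,0,0.036],[0.12,0.056,0,0,0,0.036],[0.12,0.056,0,0,0,0.036],[0.12,0.056,0,0,0,0.036],[0.12,0.056,0,0,0,0.036],[0.12,0.056,0,0,0,0.036],[0.12,0.056,0,0,0,0.036]]' 0
python3 -m handwheel '[[0.12,0.056,0,0,0,0.036],[0.12,0.056,0,0,0,0.036],[0.12,0.056,0,0,0,0.036],[0.12,0.056,0,0,0,0.032],[0,0,0,0,0,0],[0,0,0,0,0,0]]'
python3 - <<'E'
from h import *
st=sensors.state(); M=R.from_rotvec(st['eef_rot']).as_matrix(); print(M.round(3),st['q'].round(2))
c=snap('wrist','wrist6.png');c=snap('scene','scene6.png');c=snap('top','top6.png')
E
```

```text
clock: 7.4
eef_pos: [0.4768, 0.0355, 0.179]
eef_rot: [0.098, 1.56, -0.098]
ft_force: [-0.3, 0.7, 0.7]
grip_width: 0.5
clock: 8.23
eef_pos: [0.5711, 0.0805, 0.1731]
eef_rot: [-0.788, 1.424, 0.788]
ft_force: [-0.2, -0.1, 0.2]
grip_width: -0.001
clock: 8.73
eef_pos: [0.6089, 0.098, 0.1729]
eef_rot: [-1.114, 1.268, 1.115]
ft_force: [-0.4, -0.0, 0.3]
grip_width: -0.004
[[-0.001 -0.992  0.128]
 [-0.     0.128  0.992]
 [-1.     0.001 -0.   ]] [ 0.1   0.5   1.38 -0.    1.26 -1.34]
```

View pics/wrist6.png

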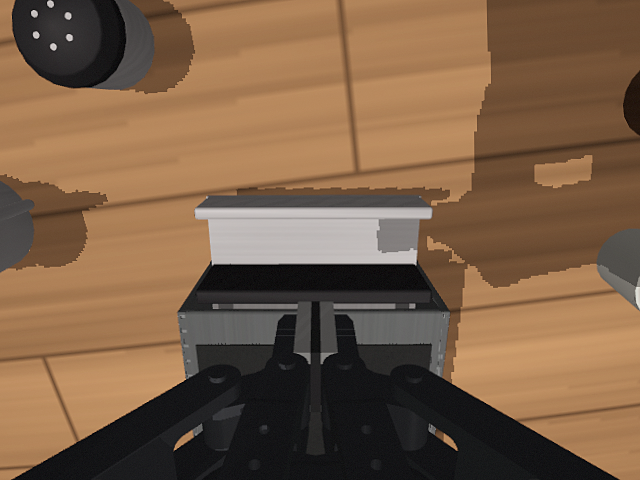

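View pics/scene6.png

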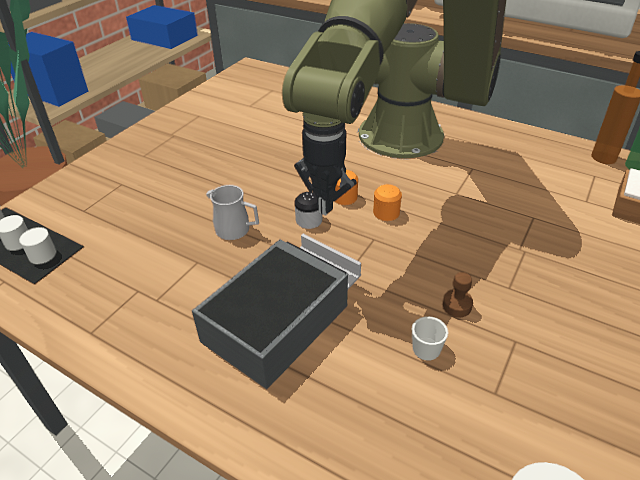

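View pics/top6.png

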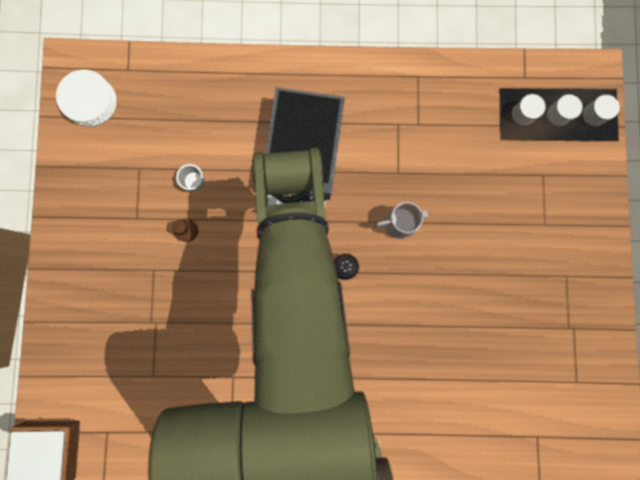

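Run:
```python
from h import *
c=snap('wrist');t=snap('top');s=snap('scene')
a=np.array([.992,-.124]);b=np.array([.124,.992]);o=np.array([.649,.0927])
sh=onz(t,345.5,266,.07)[:2]; print('shaker',sh, a@(sh-o),b@(sh-o))
p=onz(c,71,36,.07)[:2]; print('wrist',p,a@(p-o),b@(p-o))
print('tri',tri(c,(71,36),t,(345.5,266)))
for uv in ((196,218),(432,216),(197,209),(431,207)):
    p=onz(c,*uv,.068)[:2]; print(uv,p.round(4),(a@(p-o)).round(4),(b@(p-o)).round(4))
p=sensors.state()['eef_pos'][:2]; print('tcp',p,a@(p-o),b@(p-o))
b=cv2.resize(c['img'][180:320,170:460],None,fx=2.7,fy=2.7,interpolation=cv2.INTER_CUBIC)
cv2.imwrite('pics/lipcrop6.png',b[:,:,::-1])
```

```text
shaker [ 0.46454735 -0.03179952] -0.16753909257612232 -0.14637565735247415
wrist [ 0.47256125 -0.02045738] -0.1609957259634756 -0.13413052223096145
tri (array([ 0.46631463, -0.03393346,  0.04398634]), np.float64(0.0008148599962541481))
(196, 218) [0.585  0.0263] -0.0553 -0.0738
(432, 216) [0.6027 0.1734] -0.0559 0.0743
(197, 209) [0.5793 0.0282] -0.0611 -0.0726
(431, 207) [0.5968 0.173 ] -0.0617 0.0732
tcp [0.60898934 0.09728429] -0.04025902400837506 -0.00041370322459676774
```

View pics/lipcrop6.png

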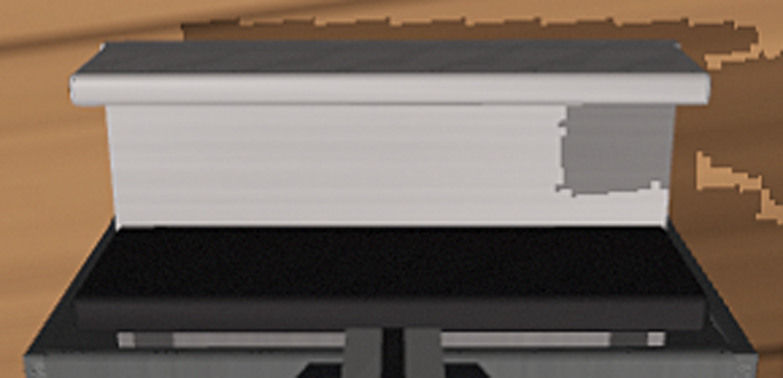

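```bash
python3 -m handwheel '[[0.07,-0.009,0,0,0,0],[0,0,-0.3,0,0,0],[0,0,-0.3,0,0,0],[0,0,-0.3,0,0,0],[0,0,-0.2,0,0,0],[0,0,-0.1,0,0,0],[0,0,0,0,0,0],[0,0,0,0,0,0]]'
python3 - <<'E'
from h import *
c=snap('wrist','wrist7.png')
E
```

```text
clock: 9.7
eef_pos: [0.6153, 0.0966, 0.0783]
eef_rot: [-1.116, 1.266, 1.116]
ft_force: [-0.1, -0.9, 1.0]
grip_width: -0.005
```

View pics/wrist7.png

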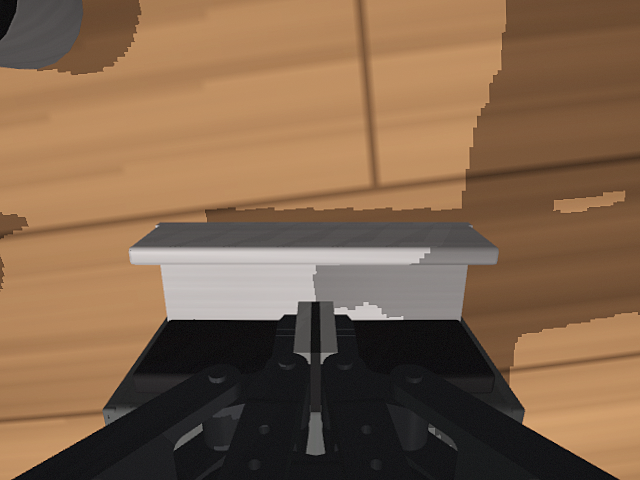

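The tip at (315,302) is between the lip edge (row 264) and the panel. Lowering it into the gap.

```bash
python3 -m handwheel '[[0,0,-0.15,0,0,0],[0,0,-0.15,0,0,0],[0,0,-0.1,0,0,0],[0,0,0,0,0,0],[0,0,0,0,0,0]]'
python3 - <<'E'
from h import *
c=snap('wrist','wrist8.png')
E
```

```text
clock: 10.17
eef_pos: [0.6145, 0.0966, 0.0449]
eef_rot: [-1.116, 1.267, 1.117]
ft_force: [0.4, -0.3, 0.6]
grip_width: 0.005
```

View pics/wrist8.png

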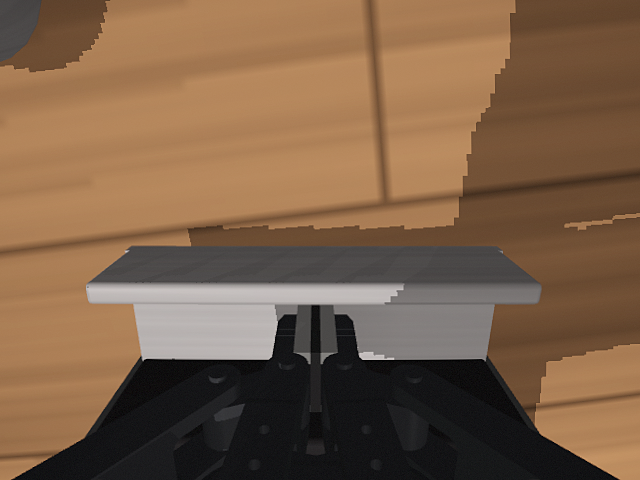

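```bash
python3 -m handwheel '[[-0.06,0.0075,0,0,0,0],[-0.06,0.0075,0,0,0,0],[-0.06,0.0075,0,0,0,0],[-0.08,0.01,0,0,0,0],[-0.1,0.0125,0,0,0,0],[-0.1,0.0125,0,0,0,0],[-0.1,0.0125,0,0,0,0],[-0.1,0.0125,0,0,0,0],[-0.1,0.0125,0,0,0,0],[-0.1,0.0125,0,0,0,0]]'
python3 - <<'E'
from h import *
c=snap('wrist','wrist9.png');snap('top','top9.png')
E
```

```text
clock: 11.05
eef_pos: [0.5452, 0.1054, 0.0458]
eef_rot: [-1.116, 1.266, 1.116]
ft_force: [3.0, -0.1, 2.1]
grip_width: -0.001
```

View pics/wrist9.png

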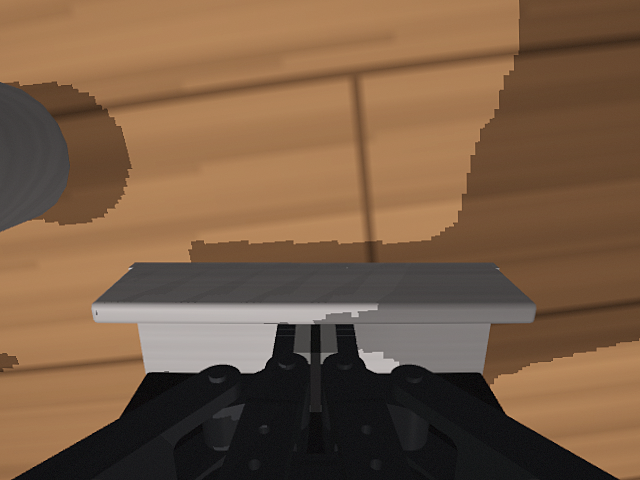

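View pics/top9.png

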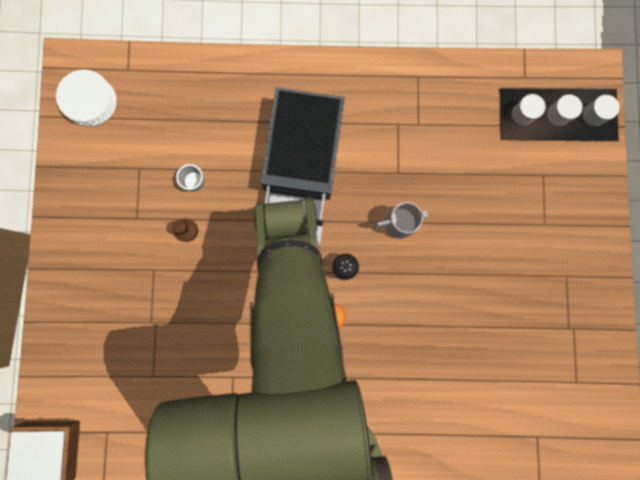

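```bash
python3 -m handwheel '[[-0.1,0.0125,0,0,0,0],[-0.1,0.0125,0,0,0,0],[-0.1,0.0125,0,0,0,0],[-0.1,0.0125,0,0,0,0],[-0.1,0.0125,0,0,0,0],[-0.1,0.0125,0,0,0,0],[-0.1,0.0125,0,0,0,0],[-0.08,0.01,0,0,0,0],[-0.04,0.005,0,0,0,0],[-0.02,0.0025,0,0,0,0]]' && python3 -m handwheel '[[-0.03,0.0038,0,0,0,0],[-0.03,0.0038,0,0,0,0]]'&& python3 -m handwheel '[[-0.03,0.0038,0,0,0,0],[-0.03,0.0038,0,0,0,0]]'
```

```text
clock: 11.98
eef_pos: [0.4783, 0.1137, 0.0457]
eef_rot: [-1.116, 1.266, 1.116]
ft_force: [2.9, 0.6, -2.5]
grip_width: 0.002
clock: 12.15
eef_pos: [0.474, 0.1143, 0.0457]
eef_rot: [-1.116, 1.266, 1.116]
ft_force: [2.3, -0.1, -0.5]
grip_width: -0.002
clock: 12.32
eef_pos: [0.4691, 0.1149, 0.0457]
eef_rot: [-1.116, 1.266, 1.116]
ft_force: [3.0, 0.1, -0.6]
grip_width: -0.002
```

```bash
for i in 1; do :; done; python3 -m handwheel '[[-0.03,0.0038,0,0,0,0]]' && python3 -m handwheel '[[-0.02,0.0025,0,0,0,0],[0,0,0,0,0,0]]'
```

```text
clock: 12.4
eef_pos: [0.4686, 0.1151, 0.046]
eef_rot: [-1.119, 1.262, 1.113]
ft_force: [33.2, -6.2, -23.6]
grip_width: -0.001
clock: 12.57
eef_pos: [0.4687, 0.1151, 0.0464]
eef_rot: [-1.12, 1.259, 1.11]
ft_force: [30.2, -3.8, -18.0]
grip_width: 0.001
```

The stop is reached: position holds at x 0.4686 and the force jumped to 33 N. Easing off the lip and lifting out.

```bash
python3 -m handwheel '[[0.08,-0.01,0,0,0,0],[0.08,-0.01,0,0,0,0],[0,0,0,0,0,0],[0,0,0,0,0,0]]'
python3 - <<'E'
from h import *
c=snap('wrist','wrist10.png')
E
```

```text
clock: 12.9
eef_pos: [0.4777, 0.1137, 0.0454]
eef_rot: [-1.116, 1.267, 1.117]
ft_force: [0.2, 0.3, 0.3]
grip_width: -0.002
```

View pics/wrist10.png

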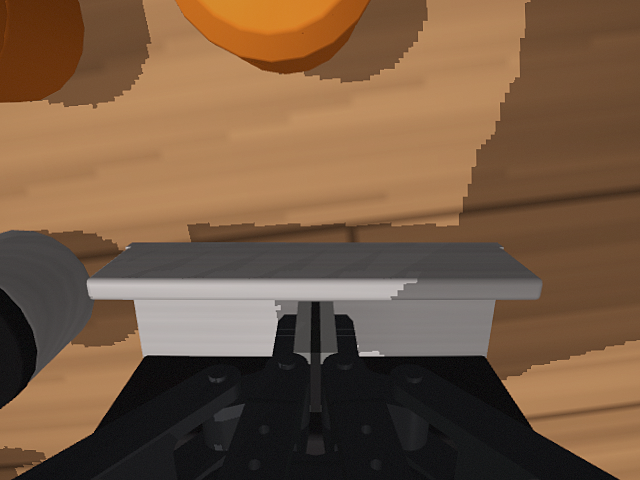

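```bash
python3 -m handwheel '[[0,0,0.1,0,0,0],[0,0,0.2,0,0,0],[0,0,0.35,0,0,0],[0,0,0.4,0,0,0],[0,0,0.4,0,0,0],[0,0,0.4,0,0,0],[0,0,0.4,0,0,0],[0,0,0.2,0,0,0],[0,0,0,0,0,0]]' && python3 -m handwheel '[[-0.05,0.3,0,0,0,0],[-0.05,0.35,0,0,0,0],[-0.05,0.35,0,0,0,0],[-0.05,0.35,0,0,0,0],[-0.05,0.35,0,0,0,0],[-0.05,0.35,0,0,0,0],[-0.05,0.35,0,0,0,0],[-0.05,0.3,0,0,0,0],[0,0,0,0,0,0],[0,0,0,0,0,0]]'
python3 - <<'E'
from h import *
snap('wrist','wrist11.png');snap('top','top11.png');snap('scene','scene11.png')
E
```

```text
clock: 13.7
eef_pos: [0.4787, 0.1141, 0.2461]
eef_rot: [-1.118, 1.26, 1.113]
ft_force: [0.5, -0.2, 0.6]
grip_width: 0.003
clock: 14.53
eef_pos: [0.4452, 0.3303, 0.2409]
eef_rot: [-1.118, 1.267, 1.118]
ft_force: [-0.2, -0.5, -0.4]
grip_width: -0.002
```

View pics/top11.png

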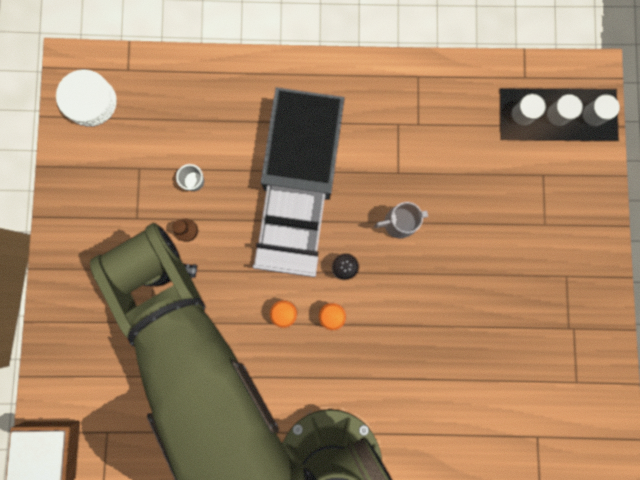

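View pics/scene11.png

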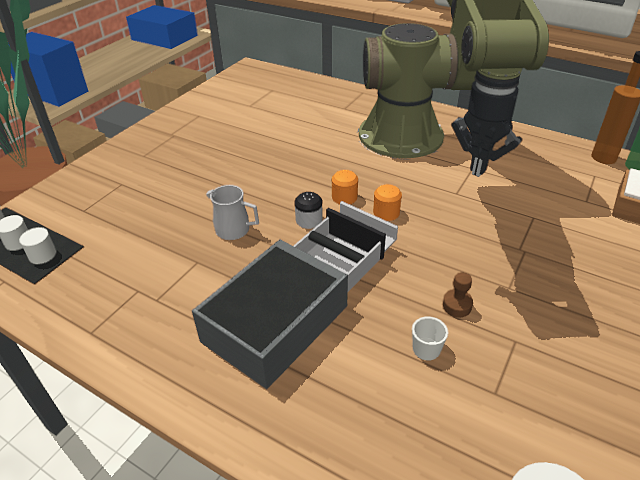

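Run:
```python
from h import *
t=snap('top'); a=np.array([.992,-.124])
p0=np.array([onz(t,262.5,211,.068),onz(t,323.5,218.5,.068)])[:,:2]
b=cv2.resize(t['img'][170:300,240:380],None,fx=5,fy=5,interpolation=cv2.INTER_CUBIC);cv2.imwrite('pics/topc.png',b[:,:,::-1])
p1=np.array([onz(t,255,267.5,.068),onz(t,316,275.5,.068)])[:,:2]
print((p1-p0)@a)
o=cv2.imread('pics/top0.png');n=t['img'][:,:,::-1]
for nm,(x0,y0,x1,y1) in dict(jug=(370,195,435,240),cup=(170,160,210,195),tamper=(168,215,196,228),or1=(268,300,300,330),or2=(318,303,348,332)).items():
    print(nm,np.abs(o[y0:y1,x0:x1].astype(int)-n[y0:y1,x0:x1]).mean().round(2))
```

```text
[-0.1368186  -0.13814218]
jug 2.3
cup 2.07
tamper 2.52
or1 2.19
or2 2.07
```

View pics/topc.png

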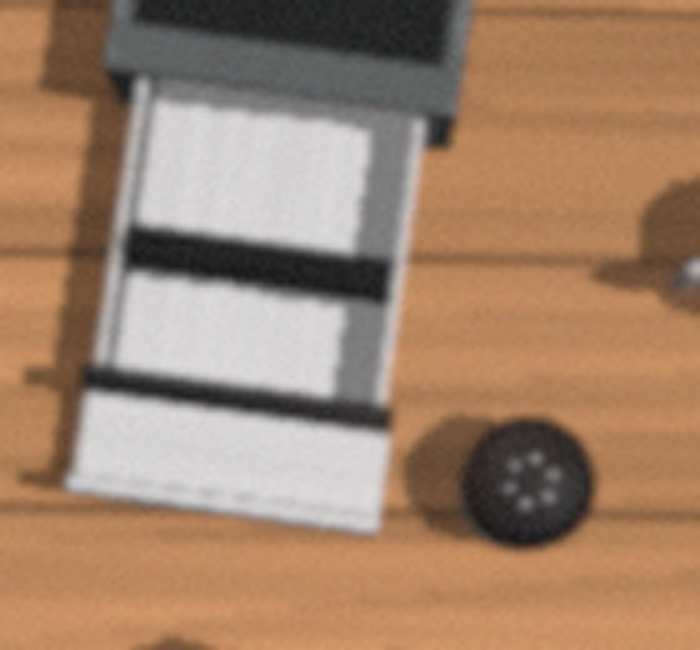

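The drawer is out about 138 mm from a slightly ajar start. The shaker stands upright, about 30 mm clear of the drawer, and the other things haven't moved. Handing in.

```bash
python3 -c "
from plant import workorder
print(workorder.hand_in())"
```

```text
the job is handed in; nothing more can be done
None
```

The drawer is drawn out to its stop and the shaker is out of its path. I handed the job in at about 15 s on the robot's clock.

**What I did:** I pushed the black-lidded shaker about 115 mm to the right with a half-open finger fork, keeping it upright and on the counter. Then I lowered the shut fingertips into the gap behind the lip and drew the drawer out. At the stop the wrist force jumped from 3 N to 33 N with no further motion. I eased off, lifted out and moved clear.

**Last checks:**
- **Drawer:** the top view gives about 138 mm of lip travel from a slightly ajar start.
- **Shaker:** it is upright and in the same place as before the drawer moved, about 30 mm clear of the drawer.
- **Other things:** the jug, cup, tamper and both orange shakers look unchanged in the images.

**Disagreements:**
- **Heights:** two-view measurements of the lip and housing came out about 4–5 mm below the text's values, up to 11 mm low in the first rough picks.
- **Shaker position:** one wrist-camera fix taken at the picture's edge differed from the top view by about 14 mm. Even the closer reading left the shaker clear of the drawer's path.

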